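# Ease the arched sample tile off its peg and stand it by the cup

### The arm

A 7-joint arm with a two-finger parallel gripper is mounted at the origin on a cart in front of the work surface, level with it; the furniture and walls round the work are solid. World frame = base frame: x ahead of the robot, y to its left, z up, the work surface at z = 0. Lengths are in m, angles in rad, forces in N, time in s.
With the tool pointing down it reaches from about 0.425 to 0.875 m from the base axis. Payload 4.7 kg.
Tool frame: the origin (TCP) lies on the centre line of the jaws, within the pads' length; the fingertips stand ahead of it and the grasp point (between the pads) lies 2 mm behind it (nose_length is the z of the fingertips in the tool frame, in m); z points along the fingers, y is the line along which they close (so a half turn about z gives the same grasp; the last joint's range is limited). The gripper opens to 87 mm and grips with 3 to 60 N. Pads are 19 mm wide; open, the fingers measure 117 mm over their backs; the gripper's body (75 mm by 190 mm) begins 51 mm behind the grasp point.
Start: joints at [1.265, 0.321, -0.07, 1.45, 0.023, 1.371, -0.057], TCP at [0.204, -0.617, 0.24] pointing down, gripper open.
Joint ranges: [-2.86, 2.86], [-0.3, 2.09], [-1.38, 1.24], [0.06, 2.45], [-1.56, 4.7], [0.09, 2.05], [-2.69, 2.69]. Speed limits (rad/s): [2.57, 2.57, 3.14, 3.14, 3.14, 3.14, 3.14].

### API

Orientations are given as a rotation vector (axis times angle).
In Python, from bench import * gives the robot as it stands.
- The arm moves only by the tool send_rows, never from a script. Its arguments are lists of equal length, an entry for each row: "xyz": the shift along the tool's x, y, z in mm, a list of three; "dr": the turn, a rotation vector about the tool's x, y, z in rad, a list of three. A call has exactly 10 rows; each row is the pose to reach, as a shift and turn from the pose commanded when the call began, along the tool's axes at that moment; what a row does not reach only later rows make up. A row lasts 1/12 s, in which the tool goes at most 41.7 mm and 7.16 degrees, less where a joint would pass 70% of its speed; a pose out of reach is approached as far as the arm can. A call with a gripper value outside its range is refused whole. "jaw" is the finger opening in mm, from 0 to 87, set as the call begins (left out, the last holds). The fingers move at their own pace and stop on an object; "grip_force" is the grip in N (left out, the last holds). Time passes only in rows, so rows that repeat a pose let the fingers close, or fill a call up. It gives the time, the measured TCP pose, the force, the opening and the grip force at its end, in the units of the state.
- get_state(): the state, without advancing time (a new reading comes with each control period).
- get_image(name): name is "side" or "top" or "wrist"; returns the picture (420x560x3 uint8, red, green, blue); there is no depth.
- calibration(name): a dict with "vfov" (degrees; the focal length in pixels is half the picture's height over the tangent of half this angle, whatever the lens; pixels are square), "cx", "cy" (the principal point, pixels), "rvec" (rotation vector, rad) and "tvec" (3), from world to camera coordinates, as OpenCV has them; the wrist camera has in their place "hand_eye" (4x4, takes a point from camera to tool coordinates, whose origin is the TCP and whose axes are the flange's). Camera axes: x right, y down, z forward; pixel columns grow to the right and rows downward; lengths in m; the calibration is good to about 2 mm. A picture is of the moment at which its call begins: read the wrist's pose just before it. calibration takes no time and is no camera call.
- close_job(): hands the job in; it is judged then, once.
The state is a dict: "time": time; "joint_positions": joint angles; "qd": joint speeds; "joint_torque": joint torques, N m; "position": TCP position; "tool_rot": TCP orientation; "ft_force": force on the tool from outside, world axes, zero at the start; "torque": the same for the moment, N m; "grip_width": opening from 0.0 (shut) to 1.0 (fully open); "grip_force": force on a finger pad.
Only numpy, scipy, OpenCV 4.12 (cv2) and the standard library are available. Lean on these libraries where they do the work, as an engineer would, in place of code of your own. Each camera call takes 0.05 s, during which the arm holds its last target. There are 200 camera calls.

### The job

Take the round-topped sample tile off its wire display peg, raising it over the peg's upturned tip as it slides off and never straining the springy wire. Then lower it gently, without dropping it, into the groove of the wooden block beside the tall cup, so that it stands there by itself, fully down. Leave the square-topped tile hanging on its peg and the tall cup where it stands.

Things in the scene. Friction and masses are not known exactly. Their poses are not given: they have to be found in the camera images.
- stand: fixed wooden display stand: base board 150 (x) x 210 (y) x 15 mm, upright board 200 wide, its top 177 above the table, carrying two wire pegs. Origin at table height under the middle of the upright board's front face; -x points out of that face, the way the pegs point; z up; the pegs leave the face at y = +65 and -65 mm, 160 above the table, through flanges 22 x 26 x 2.5 mm
- peg_left_root (a point): where the left (+y) peg leaves the board. Each peg is a level 4 mm wire along the stand's -x; its end turns up at 45 degrees and rises 14 mm to a round tip. Bent by hand: the upturn begins 55 to 105 mm out from the board, differs from peg to peg and no pose gives it; it must be felt (or seen). The tip springs up and down 1 mm per 2 to 6 N; there, pushes over about 5 N strain the wire
- peg_right_root (a point): where the right (-y) peg leaves the board; a peg like the left one, its upturn at its own distance
- arch_tile: the round-topped white porcelain tile with a black band, loose, 45 to 75 g, hanging on either peg 32 to 42 mm out from the board: 48 wide (y), 90 tall (z), 5 thick (x, along the peg), both faces alike; flat parallel side edges below the round top. Origin at the centre of its 12.5 mm hanging hole, 24 below the top. As it hangs, the hole's upper rim rests on the wire, its centre 4 mm below the wire's
- arch_tile_mid (a point): centre of the round-topped tile, 21 mm below the hole's centre, half-way up; axes as the tile's. Hanging, the wire has 8.5 mm of play in the hole; held upright on the 45 degree slope of the peg's end, less than 2 mm of play is left in all
- arch_tile_foot (a point): middle of the round-topped tile's lower edge, 66 mm below the hole's centre; axes as the tile's
- square_tile_mid (a point): centre of the other tile, which hangs on the other peg: same size and hole, but square top corners; loose, to be left hanging
- block: fixed dark wooden block 62 (x) x 100 (y) x 36 mm with a groove along its y, through both ends, in the middle of its top: 8 wide (14 at the bevelled mouth), 16 deep. Origin at the centre of the underside, so the groove's floor is at z = 20 mm and its mouth at 36
- job_cup: the tall banded porcelain cup (70 across, 102 tall) standing loose at the +y end of the block, 120 to 130 mm from the block's middle; origin at its underside; to be left standing
Not all that is in view belongs to the job. What is shaped like the job_cup but yellow is not meant.

How it is judged:
On the way:
1. the round-topped tile is off its peg and clear of the stand ((x of arch_tile in the frame of stand below -0.13 m or y of arch_tile in the frame of stand above 0.12 m or y of arch_tile in the frame of stand below -0.12 m or z of arch_tile in the frame of stand above 0.21 m)), for 0.1 s.
At the end, for the whole second after the job is handed in: The round-topped tile stands still and upright (within 0.25 rad) in the groove, its foot within 4 mm of the groove's floor and its whole width inside the block's length; the square-topped tile still hangs and the tall cup still stands where they were, within 20 mm (z of arch_tile_foot in the frame of block below 0.024 m and x of arch_tile_foot in the frame of block between -0.006 and 0.006 m and y of arch_tile_foot in the frame of block between -0.026 and 0.026 m and angle between arch_tile's own z axis and vertical below 0.25 rad and linear speed of arch_tile below 0.02 m/s and distance of each of square_tile_mid, job_cup from where it was at the start of the episode below 0.02 m and angle between job_cup's own z axis and vertical below 0.1 rad); the robot touches nothing.
It fails at once if the round-topped tile strains its peg: pressed on it with more than 6 N once it has slid beyond 48 mm from the board, or more than 15 N nearer the root (contact force between arch_tile and stand above 15 N or (contact force between arch_tile and stand above 6 N and x of arch_tile in the frame of stand below -0.048 m)).
It fails at once if the tile is pressed hard on to the block (more than 30 N) (contact force between arch_tile and block above 30 N).
It fails at once if the tile is dropped into the groove: it goes faster than 0.4 m/s there (horizontal distance between arch_tile_foot and block below 0.05 m and z of arch_tile_foot in the frame of block below 0.05 m and linear speed of arch_tile above 0.4 m/s).
It fails at once if the tall cup is knocked (distance of job_cup from where it was at the start of the episode above 0.03 m or angle between job_cup's own z axis and vertical above 0.3 rad).
It fails at once if the square-topped tile is knocked along or off its peg (distance of square_tile_mid from where it was at the start of the episode above 0.03 m).
It also fails if it takes over 61 s, if anything falls off the work surface, if the arm or the gripper's body presses on something with over 40 N, if the wrist force passes 120 N, or if a joint passes its speed limit or range.

## Working session

There is one attempt and no reset: what is moved stays moved. The work goes in short steps, Python scripts to look and compute and a tool call to move; the robot and the scene stay as the last step left them, time stands still between calls to the robot, and variables do not carry over. Pictures are saved under pics/ and viewed, at most 10 in all, crops included, and the job is handed in when it is done.

Besides the shell and the picture viewer there is one more tool, called after ">>>" by a JSON object that holds its "api" and its "payload", one argument or row to a line. send_rows: Moves the arm, as the interface text tells. Its arguments: {"type":"object","properties":{"xyz":{"type":"array"},"dr":{"type":"array"},"jaw":{"type":"number"},"grip_force":{"type":"number"}},"required":["xyz","dr"]}

```bash
ls; mkdir -p pics; python3 - <<'E'
from bench import *
import cv2,numpy as np
print(get_state())
for n in ("side","top","wrist"):
    c=calibration(n);print(n,{k:np.round(v,4).tolist() for k,v in c.items() if not isinstance(v,str)})
    im=get_image(n);cv2.imwrite(f"pics/{n}0.png",im[:,:,::-1])
a=cv2.imread("pics/side0.png");b=cv2.imread("pics/top0.png")
E
```

```text
pics
{'time': 0.0, 'joint_positions': array([ 1.26506653,  0.32182168, -0.07008989,  1.45168543,  0.02259628,
        1.3707885 , -0.05691583]), 'qd': array([-0.00111595,  0.00148021,  0.00064032, -0.00074428, -0.00108593,
        0.00217446,  0.0006935 ]), 'joint_torque': array([ 4.72450229e-04, -4.91272223e+01, -4.03216789e-01, -3.12531924e+01,
       -6.39332389e-02,  4.34238883e-02,  1.49043758e-04]), 'position': array([ 0.20415669, -0.61655398,  0.23845714]), 'tool_rot': array([-3.09965332e+00, -4.99980141e-01,  6.23057525e-04]), 'ft_force': array([ 0.14807583,  0.31759452, -1.9835853 ]), 'torque': array([ 0.00558858, -0.01666142,  0.00082059]), 'grip_force': 0.0, 'grip_width': 0.9977103547105869}
side {'vfov': 53.9306, 'cx': 281.5776, 'cy': 206.1849, 'rvec': [2.1127, -0.1859, 0.1261], 'tvec': [-0.5257, 0.1519, 0.8316]}
top {'vfov': 54.3592, 'cx': 271.2553, 'cy': 207.7833, 'rvec': [2.2015, -2.1584, 0.026], 'tvec': [0.0448, 0.5361, 1.1174]}
wrist {'vfov': 62.8847, 'cx': 278.6163, 'cy': 212.3945, 'hand_eye': [[-0.0007, -0.953, -0.3031, 0.0839], [1.0, -0.0008, -0.0001, -0.0001], [-0.0001, -0.3031, 0.953, -0.1444], [0.0, 0.0, 0.0, 1.0]]}
```

View pics/side0.png

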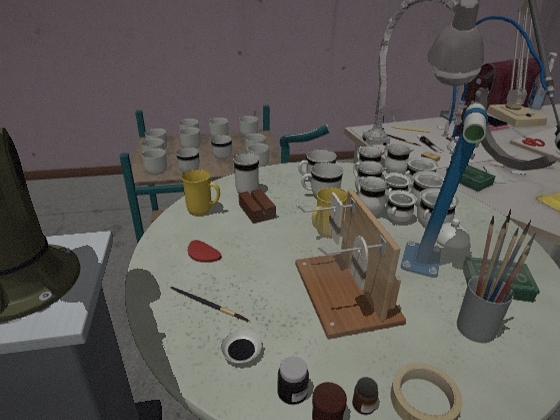

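View pics/top0.png

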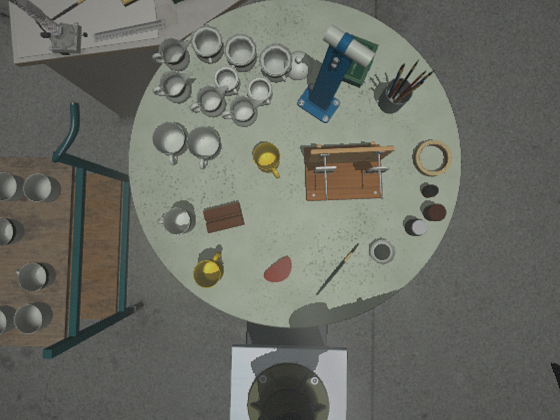

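Side view: stand at about (350,265) with its two tiles near (340,210) and (365,250); block at (257,205), banded cup at (247,172), yellow mugs at (198,190) and (330,212). Top view: stand (345,170), block (224,217), banded cup (178,220), yellow mugs (266,156) and (208,272). Next I need enlarged crops and axis checks.

```bash
cat > h.py <<'E'
from bench import *
import cv2,numpy as np
from scipy.spatial.transform import Rotation as R
def K(c):
    f=210/np.tan(np.radians(c["vfov"])/2); return np.array([[f,0,c["cx"]],[0,f,c["cy"]],[0,0,1]])
def ext(n,st=None):
    c=calibration(n)
    if n=="wrist":
        T=np.eye(4);T[:3,:3]=R.from_rotvec(st["tool_rot"]).as_matrix();T[:3,3]=st["position"]
        M=np.linalg.inv(T@np.array(c["hand_eye"]));return K(c),M[:3,:3],M[:3,3]
    return K(c),R.from_rotvec(c["rvec"]).as_matrix(),np.array(c["tvec"])
def proj(n,P,st=None):
    k,r,t=ext(n,st);p=(np.atleast_2d(P)@r.T+t)@k.T;return p[:,:2]/p[:,2:]
def ray(n,uv,st=None):
    k,r,t=ext(n,st);d=r.T@np.linalg.solve(k,[*uv,1]);return -r.T@t,d/np.linalg.norm(d)
def onz(n,uv,z,st=None):
    o,d=ray(n,uv,st);return o+d*(z-o[2])/d[2]
def tri(obs):
    A=0;b=0
    for n,uv,st in obs:
        o,d=ray(n,uv,st);q=np.eye(3)-np.outer(d,d);A=A+q;b=b+q@o
    p=np.linalg.solve(A,b);return p
E
python3 - <<'E'
from h import *
print(proj("top",[[0,0,0],[.5,0,0],[.5,.2,0],[.204,-.617,.24]]))
print(proj("side",[[0,0,0],[.5,0,0],[.5,.2,0],[.204,-.617,.24]]))
print(onz("top",(224,217),.036),onz("top",(345,150),.177),onz("top",(178,220),.1))
a=cv2.imread("pics/side0.png")[170:340,280:420];b=cv2.imread("pics/top0.png")[125:215,290:410]
cv2.imwrite("pics/c1.png",np.hstack([cv2.resize(a,(494,600),interpolation=2),cv2.resize(cv2.rotate(b,0),(300,400),interpolation=2).copy() if 0 else cv2.copyMakeBorder(cv2.resize(cv2.rotate(b,0),(306,408),interpolation=2),0,192,0,0,0)]))
E
```

```text
[[287.64154266 404.01922273]
 [290.93437025 220.99520394]
 [219.73863684 219.57667779]
 [580.81724206 363.51438466]]
[[  20.6550583   281.57075723]
 [ 266.11393906  256.20241455]
 [ 254.51914662  209.19448917]
 [-103.48244619  663.68558511]]
[0.50646684 0.18293197 0.036     ] [ 0.66745483 -0.12203593  0.177     ] [0.49461151 0.29221212 0.1       ]
```

View pics/c1.png

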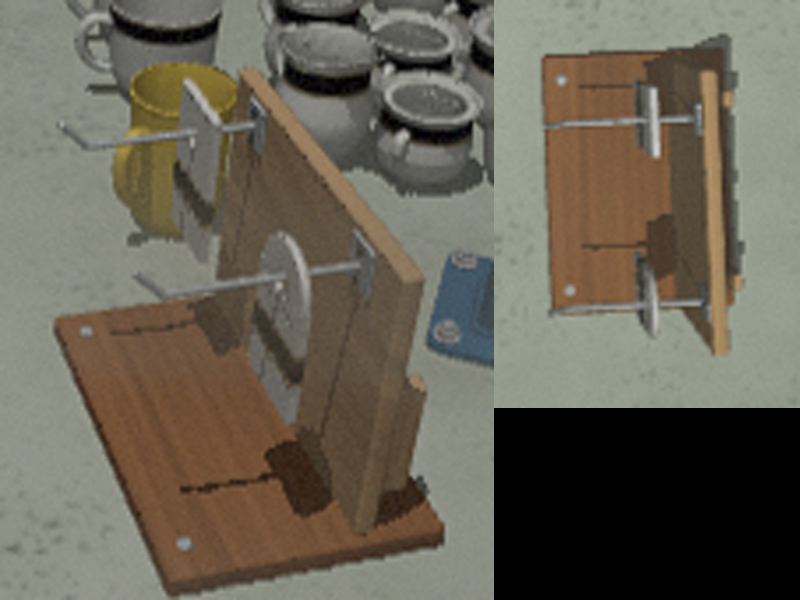

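The only candidates are the two tiles. The round-topped one hangs on the right (−y) peg, crop (280,300) ≈ side (360,253). The square-topped one is on the left peg, side (337,216), and stays. I'll use the base corners for a rough stand pose and a wrist view pose.

```bash
cat >> h.py <<'E'
def rel(p,yaw,tilt=0):
    """tool shift (mm) and turn to go to world p with tool down, tool x at yaw"""
    st=get_state();R0=R.from_rotvec(st["tool_rot"])
    Rg=R.from_euler("z",yaw)*R.from_euler("x",np.pi)*R.from_euler("y",tilt)
    return np.round(R0.inv().apply(np.array(p)-st["position"])*1e3,1),np.round((R0.inv()*Rg).as_rotvec(),4)
E
python3 - <<'E'
from h import *
a=onz("top",(306.8,199.3),.015);b=onz("top",(383.2,196.9),.015)
d=a-b;print(a,b,np.linalg.norm(d),"yaw",np.arctan2(-d[0],d[1]))
s=280+np.array([55,170,443])/3.53;v=170+np.array([322,592,540])/3.53
for u in zip(s,v): print(onz("side",u,.015))
fs={}
def S(u,v): return (280+u/3.53,170+v/3.53)
def T(u,v): return (290+v/3.4,125+89-(u-494)/3.4)
for nm,su,tu in [("rroot",(357,266),(705,302)),("rtip",(140,277),(550,312)),("lroot",(257,127),(695,119)),("ltip",(62,125),(546,126)),("archtop",(283,233),(648,300))]:
    print(nm,tri([("side",S(*su),None),("top",T(*tu),None)]))
E
```

```text
[ 0.56050798 -0.04245637  0.015     ] [ 0.57098575 -0.25205029  0.015     ] 0.20985565266325293 yaw 0.04994921409137433
[ 0.55629849 -0.04590574  0.015     ]
[ 0.56758345 -0.25584355  0.015     ]
[ 0.71261433 -0.24732754  0.015     ]
rroot [ 0.66476042 -0.20470254  0.16128649]
rtip [ 0.55532415 -0.21040502  0.17238129]
lroot [ 0.65755762 -0.07627348  0.161017  ]
ltip [ 0.54887487 -0.08088109  0.17556851]
archtop [ 0.62406781 -0.20004466  0.18128987]
```

```bash
python3 - <<'E'
from h import *
print(rel([.56,-.2,.30],.05))
E
```

```text
(array([ 468.8, -283.8,  -60.9]), array([-0.0015,  0.0003,  0.2698]))
```

>>> {"api": "send_rows", "payload": {
  "xyz": [
    [20, -12, -20],
    [50, -30, -40],
    [85, -52, -60],
    [120, -73, -61],
    [155, -94, -61],
    [190, -115, -61],
    [225, -136, -61],
    [260, -157, -61],
    [295, -178, -61],
    [330, -200, -61]
  ],
  "dr": [
    [0, 0, 0.02],
    [0, 0, 0.04],
    [0, 0, 0.07],
    [0, 0, 0.1],
    [0, 0, 0.13],
    [0, 0, 0.16],
    [0, 0, 0.19],
    [0, 0, 0.22],
    [0, 0, 0.25],
    [0, 0, 0.27]
  ]
}}

```text
time: 0.98
position: [0.4555, -0.3218, 0.3005]
tool_rot: [3.14, 0.076, -0.0]
ft_force: [0.5, -0.2, -0.0]
grip_width: 1.0
grip_force: 0.0
```

>>> {"api": "send_rows", "payload": {
  "xyz": [
    [34, 12, 0],
    [68, 24, 0],
    [100, 36, 0],
    [125, 43, 0],
    [140, 48, 0],
    [151, 50, 0],
    [155, 52, 0],
    [157, 53, 0],
    [157, 53, 0],
    [157, 53, 0]
  ],
  "dr": [
    [0, 0, 0],
    [0, 0, 0],
    [0, 0, 0],
    [0, 0, 0],
    [0, 0, 0],
    [0, 0, 0],
    [0, 0, 0],
    [0, 0, 0],
    [0, 0, 0],
    [0, 0, 0]
  ]
}}

```text
time: 1.82
position: [0.6135, -0.3689, 0.3008]
tool_rot: [3.14, 0.077, -0.001]
ft_force: [-0.2, 0.7, -0.3]
grip_width: 1.0
grip_force: 0.0
```

```bash
python3 - <<'E'
from h import *
st=get_state();print(st["position"],st["tool_rot"],st["time"],st["ft_force"],rel([.56,-.2,.30],.05))
im=get_image("wrist")[:,:,::-1];cv2.imwrite("pics/w1.png",im)
cv2.imwrite("pics/w1b.png",cv2.resize(im,(800,600),interpolation=2))
E
```

```text
[ 0.61345065 -0.368862    0.30076105] [ 3.14023375e+00  7.72253122e-02 -6.39633208e-04] 1.8167 [-0.15702799  0.7208035  -0.30371768] (array([ -45.1, -171.3,    0.7]), array([ 0.0004,  0.0004, -0.0008]))
```

View pics/w1b.png

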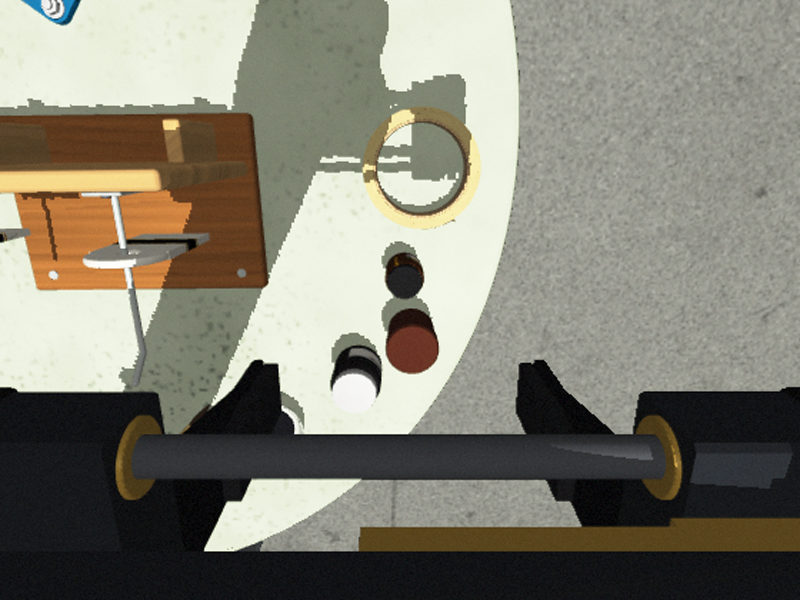

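The wrist view is off to the −y side (wrong sign in my second move). It shows the peg root at ~(112,192), bend ~(142,352), tip ~(132,382) and the tile top near (110,258), all on the 800-wide picture. I'll correct the position.

>>> {"api": "send_rows", "payload": {
  "xyz": [
    [-5, -15, 0],
    [-13, -45, 0],
    [-22, -80, 0],
    [-30, -115, 0],
    [-38, -145, 0],
    [-43, -162, 0],
    [-45, -170, 0],
    [-45, -171, 0],
    [-45, -171, 0],
    [-45, -171, 0]
  ],
  "dr": [
    [0, 0, 0],
    [0, 0, 0],
    [0, 0, 0],
    [0, 0, 0],
    [0, 0, 0],
    [0, 0, 0],
    [0, 0, 0],
    [0, 0, 0],
    [0, 0, 0],
    [0, 0, 0]
  ]
}}

```text
time: 2.7
position: [0.5605, -0.2022, 0.3005]
tool_rot: [3.14, 0.074, -0.0]
ft_force: [-0.6, -0.6, 0.7]
grip_width: 1.0
grip_force: 0.0
```

```bash
python3 - <<'E'
from h import *
st=get_state();print(st["position"],st["tool_rot"],st["time"],st["ft_force"])
np.save("st2.npy",np.r_[st["position"],st["tool_rot"]])
im=get_image("wrist")[:,:,::-1];cv2.imwrite("pics/w2.png",im)
cv2.imwrite("pics/w2b.png",cv2.resize(im[:300],(800,429),interpolation=2))
E
```

```text
[ 0.56052164 -0.20223557  0.30048369] [ 3.13962370e+00  7.40344039e-02 -2.45911951e-05] 2.7 [-0.56154121 -0.63552646  0.66184036]
```

View pics/w2b.png

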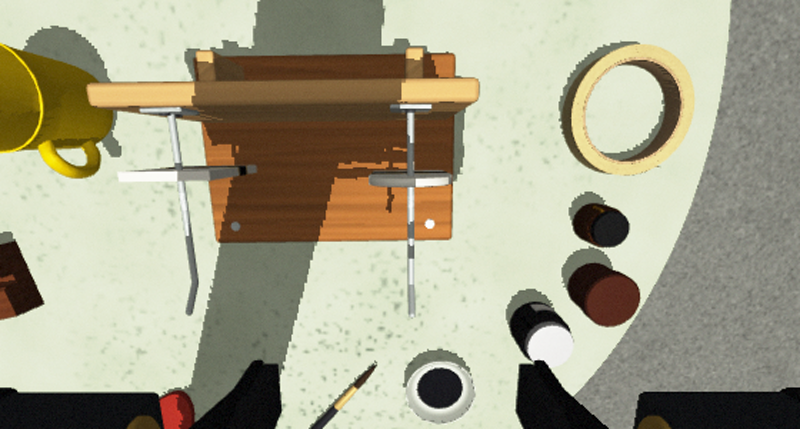

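Wrist view, 800-wide: the right peg is at col ~411, its root at row 108 and tip at row 313. The round tile's top is ~(410,180), the board top's front edge rows ~101–104, and the block is at the far left. I'll extract precise points.

```bash
cat >> h.py <<'E'
def ST(v): return dict(position=np.array(v[:3]),tool_rot=np.array(v[3:]))
E
python3 - <<'E'
from h import *
w1=ST([0.61345065,-0.368862,0.30076105,3.14023375,7.72253122e-02,-6.39633208e-04]);w2=ST(np.load("st2.npy"))
S=lambda u,v:("side",(280+u/3.53,170+v/3.53),None)
W1=lambda u,v:("wrist",(u*.7,v*.7),w1)
W2=lambda u,v:("wrist",(u*.7,v*.7),w2)
a=onz("wrist",(88*.7,104*.7),.177,w2);b=onz("wrist",(478*.7,101*.7),.177,w2)
d=a-b;yaw=np.arctan2(-d[0],d[1]);m=(a+b)/2;print("board",a,b,np.linalg.norm(d),yaw,m)
def fr(p,yaw=yaw): return np.round((R.from_euler("z",-yaw).apply(p-np.r_[m[:2],0]))*1e3,1)
for nm,o in dict(rroot=[S(357,266),W2(410,108),W1(112,192)],rbend=[S(165,293),W1(142,352)],rtip=[S(140,277),W1(132,382),W2(411,315)],rtipw=[W1(132,382),W2(411,315)],top=[S(283,233),W2(410,179)],lroot=[S(257,127),W2(172,112)],ltip=[S(62,125),W2(190,313)],lbend=[S(90,148),W2(194,276)]).items():
    p=tri(o);print(nm,p.round(4),fr(p))
for q in [(370,180),(449,180)]: 
    p=onz("wrist",(q[0]*.7,q[1]*.7),.156,w2);print(p.round(4),fr(p))
# block top & cup in top image
t=cv2.imread("pics/top0.png");h=cv2.cvtColor(t,cv2.COLOR_BGR2HSV)
k=cv2.inRange(h,(0,60,20),(15,255,150));k[:190]=0;k[245:]=0;k[:,:195]=0;k[:,255:]=0
c=max(cv2.findContours(k,0,2)[0],key=cv2.contourArea);r=cv2.minAreaRect(c);print(r,cv2.contourArea(c));print([onz("top",p,.036).round(4).tolist() for p in cv2.boxPoints(r)])
cv2.imwrite("pics/blk.png",cv2.resize(t[190:250,150:260],(770,420),interpolation=2))
E
```

```text
board [ 0.6579168  -0.04030398  0.177     ] [ 0.66851783 -0.23771047  0.177     ] 0.19769092958187198 0.05364999881132466 [ 0.66321732 -0.13900722  0.177     ]
rroot [ 0.6644 -0.2032  0.1596] [ -2.2 -64.2 159.6]
rbend [ 0.5672 -0.2102  0.1614] [-99.7 -65.9 161.4]
rtip [ 0.553  -0.2103  0.1741] [-113.9  -65.3  174.1]
rtipw [ 0.5528 -0.2099  0.1755] [-114.1  -64.8  175.5]
top [ 0.6263 -0.2039  0.1831] [-40.3 -62.8 183.1]
lroot [ 0.6571 -0.0756  0.1607] [ -2.7  63.6 160.7]
ltip [ 0.5471 -0.082   0.176 ] [-112.9   63.1  176. ]
lbend [ 0.5641 -0.0783  0.1577] [-95.7  65.9 157.7]
[ 0.6258 -0.1831  0.156 ] [-39.8 -42.  156. ]
[ 0.6279 -0.2283  0.156 ] [-40.1 -87.2 156. ]
((222.67648315429688, 217.20590209960938), (22.55581283569336, 36.62287902832031), 75.96376037597656) 759.0
[[0.5225, 0.2432, 0.036], [0.5486, 0.1465, 0.036], [0.4893, 0.1302, 0.036], [0.4632, 0.2264, 0.036]]
```

View pics/blk.png

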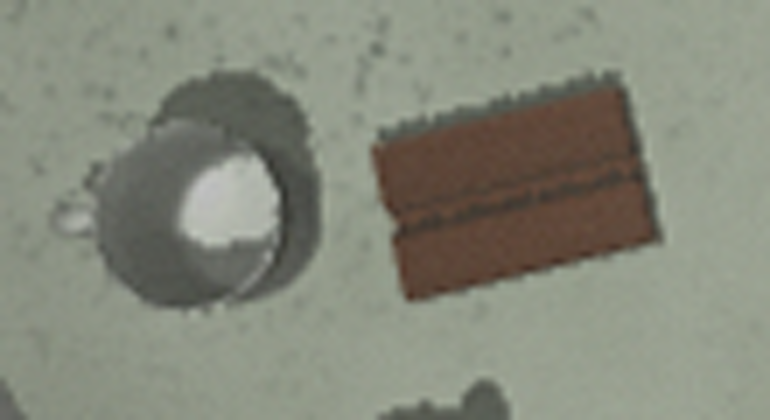

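```bash
python3 - <<'E'
from h import *
import bench;print([k for k in dir(bench) if k[0]!='_'])
print(rel([.6265,-.2055,.139],.055))
E
```

```text
['MotionError', 'calibration', 'close_job', 'get_image', 'get_state', 'nose_length']
(array([ 65.8,   6.2, 161.2]), array([ 0.0006,  0.0004, -0.0081]))
```

>>> {"api": "send_rows", "payload": {
  "xyz": [
    [12, 1, 0],
    [35, 4, 0],
    [55, 5, 5],
    [64, 6, 15],
    [66, 6, 32],
    [66, 6, 55],
    [66, 6, 80],
    [66, 6, 100],
    [66, 6, 108],
    [66, 6, 110]
  ],
  "dr": [
    [0, 0, 0],
    [0, 0, -0.004],
    [0, 0, -0.008],
    [0, 0, -0.008],
    [0, 0, -0.008],
    [0, 0, -0.008],
    [0, 0, -0.008],
    [0, 0, -0.008],
    [0, 0, -0.008],
    [0, 0, -0.008]
  ]
}}

```text
time: 3.58
position: [0.6252, -0.2034, 0.1874]
tool_rot: [-3.139, -0.089, 0.008]
ft_force: [-0.2, -0.2, -0.1]
grip_width: 0.998
grip_force: 0.0
```

```bash
python3 - <<'E'
from h import *
print(nose_length)
st=get_state();print(st["position"],st["tool_rot"],st["time"],st["ft_force"],rel([.6265,-.2055,.139],.055))
np.save("st3.npy",np.r_[st["position"],st["tool_rot"]])
im=get_image("wrist")[:,:,::-1];cv2.imwrite("pics/w3.png",im)
cv2.imwrite("pics/w3b.png",cv2.resize(im,(800,600),interpolation=2))
E
```

```text
0.017
[ 0.62524204 -0.20343928  0.18741244] [-3.13881749 -0.088808    0.00772077] 3.5833 [-0.19335526 -0.21938645 -0.08204048] (array([ 1.4,  2.2, 48.4]), array([-0.0016,  0.0049,  0.0016]))
```

View pics/w3b.png

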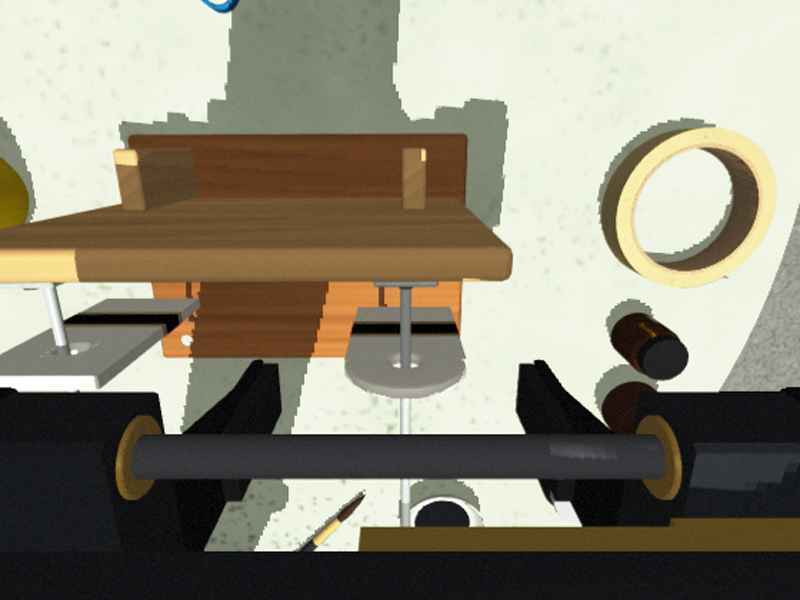

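Close view: the round-topped tile sits between the fingers, centred at col ~405.5 (edges 345–466), with the finger mid-line at ~398. The arch is at rows 308–397, hole (405,362), on the right peg, so the choice is confirmed. It needs about 2.4 mm in tool +y.

```bash
python3 - <<'E'
from h import *
w=ST(np.load("st3.npy"))
for q,z in [((405,362),.156),((345,366),.156),((466,366),.156),((405,389),.180),((405,285),.16)]:
    p=onz("wrist",(q[0]*.7,q[1]*.7),z,w);print(q,p.round(4))
E
```

```text
(405, 362) [ 0.6291 -0.2057  0.156 ]
(345, 366) [ 0.6261 -0.1823  0.156 ]
(466, 366) [ 0.6288 -0.2296  0.156 ]
(405, 389) [ 0.63   -0.2053  0.18  ]
(405, 285) [ 0.6615 -0.2037  0.16  ]
```

>>> {"api": "send_rows", "payload": {
  "xyz": [
    [1, 1, 4],
    [2, 2, 12],
    [2.4, 2.4, 22],
    [2.4, 2.4, 32],
    [2.4, 2.4, 40],
    [2.4, 2.4, 45],
    [2.4, 2.4, 47.5],
    [2.4, 2.4, 48.4],
    [2.4, 2.4, 48.4],
    [2.4, 2.4, 48.4]
  ],
  "dr": [
    [0, 0, 0],
    [0, 0.003, 0.001],
    [0, 0.004, 0.001],
    [0, 0.004, 0.001],
    [0, 0.004, 0.001],
    [0, 0.004, 0.001],
    [0, 0.004, 0.001],
    [0, 0.004, 0.001],
    [0, 0.004, 0.001],
    [0, 0.004, 0.001]
  ]
}}

```text
time: 4.47
position: [0.6298, -0.205, 0.1426]
tool_rot: [3.14, 0.089, 0.007]
ft_force: [-0.1, -0.5, 0.5]
grip_width: 0.998
grip_force: 0.0
```

>>> {"api": "send_rows", "payload": {
  "xyz": [
    [0, 0, 0],
    [0, 0, 0],
    [0, 0, 0],
    [0, 0, 0],
    [0, 0, 0],
    [0, 0, 0],
    [0, 0, 0],
    [0, 0, 0],
    [0, 0, 0],
    [0, 0, 0]
  ],
  "dr": [
    [0, 0, 0],
    [0, 0, 0],
    [0, 0, 0],
    [0, 0, 0],
    [0, 0, 0],
    [0, 0, 0],
    [0, 0, 0],
    [0, 0, 0],
    [0, 0, 0],
    [0, 0, 0]
  ],
  "jaw": 54
}}

```text
time: 5.3
position: [0.6294, -0.205, 0.1421]
tool_rot: [-3.14, -0.089, -0.006]
ft_force: [0.0, 0.6, -0.0]
grip_width: 0.626
grip_force: 0.0
```

```bash
python3 - <<'E'
from h import *
st=get_state();print(st["position"],st["tool_rot"],st["time"],st["ft_force"],rel([.6275,-.2057,.139],.055))
im=get_image("wrist")[:,:,::-1];cv2.imwrite("pics/w4.png",im)
cv2.imwrite("pics/w4b.png",cv2.resize(im[150:340,160:400],(758,600),interpolation=2))
f=[]
for i in range(6): get_image("top"); f.append(get_state()["ft_force"])
print(np.mean(f,0),np.std(f,0))
E
```

```text
[ 0.62944616 -0.20496922  0.14210959] [-3.14026589 -0.08936388 -0.0061777 ] 5.3 [ 0.02150113  0.60199621 -0.04515076] (array([-2. ,  0.6,  3.1]), array([ 0.0001, -0.0039,  0.0019]))
[ 0.10059793 -0.1748453   0.21578977] [0.52608095 0.36258879 0.37423105]
```

View pics/w4b.png

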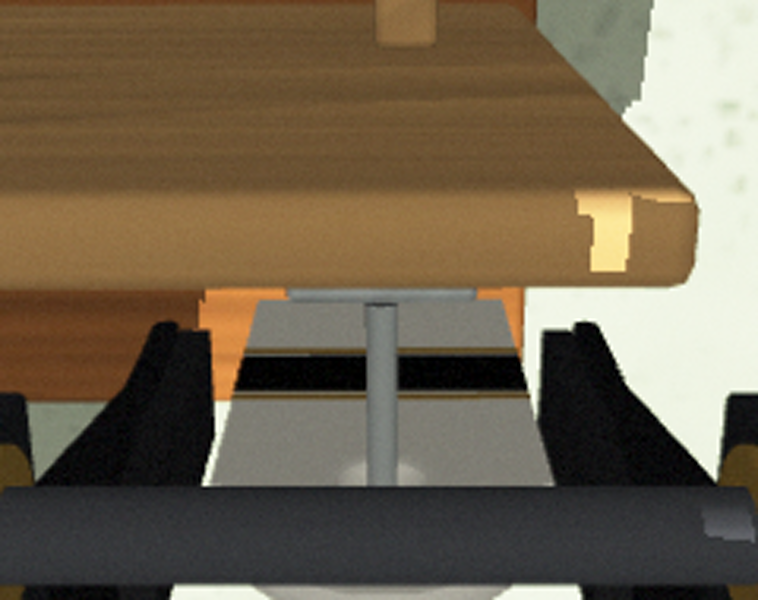

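The fingers straddle the tile with gaps on both sides: tile centre col 381, finger mid 377, so 0.6 mm off. Fine-centre and close gently.

>>> {"api": "send_rows", "payload": {
  "xyz": [
    [-1, 0.3, 0.5],
    [-2, 0.6, 1.5],
    [-2, 0.6, 1.5],
    [-2, 0.6, 1.5],
    [-2, 0.6, 1.5],
    [-2, 0.6, 1.5],
    [-2, 0.6, 1.5],
    [-2, 0.6, 1.5],
    [-2, 0.6, 1.5],
    [-2, 0.6, 1.5]
  ],
  "dr": [
    [0, 0, 0],
    [0, 0, 0],
    [0, 0, 0],
    [0, 0, 0],
    [0, 0, 0],
    [0, 0, 0],
    [0, 0, 0],
    [0, 0, 0],
    [0, 0, 0],
    [0, 0, 0]
  ]
}}

```text
time: 6.48
position: [0.6275, -0.2057, 0.1406]
tool_rot: [-3.14, -0.089, -0.006]
ft_force: [0.1, -0.3, 0.1]
grip_width: 0.621
grip_force: 0.0
```

>>> {"api": "send_rows", "payload": {
  "xyz": [
    [0, 0, 0],
    [0, 0, 0],
    [0, 0, 0],
    [0, 0, 0],
    [0, 0, 0],
    [0, 0, 0],
    [0, 0, 0],
    [0, 0, 0],
    [0, 0, 0],
    [0, 0, 0]
  ],
  "dr": [
    [0, 0, 0],
    [0, 0, 0],
    [0, 0, 0],
    [0, 0, 0],
    [0, 0, 0],
    [0, 0, 0],
    [0, 0, 0],
    [0, 0, 0],
    [0, 0, 0],
    [0, 0, 0]
  ],
  "jaw": 45,
  "grip_force": 15
}}

```text
time: 7.32
position: [0.6275, -0.2057, 0.1406]
tool_rot: [-3.14, -0.089, -0.006]
ft_force: [0.3, 0.1, 0.8]
grip_width: 0.549
grip_force: 15.0
```

```bash
cat >> h.py <<'E'
def feel(n=6):
    f=[]
    for i in range(n): get_image("top"); f.append(get_state()["ft_force"])
    return np.mean(f,0).round(2)
E
python3 - <<'E'
from h import *
f=feel();st=get_state();print(st["position"],st["tool_rot"],st["time"],f,st["grip_width"],st["grip_force"],rel([.6275,-.2057,.139],.055))
E
```

```text
[ 0.62749688 -0.20571452  0.14063166] [-3.14028991 -0.08922377 -0.00627643] 7.6167 [-0.25 -0.33  0.14] 0.5511432554157364 14.997803560743819 (array([-0. , -0. ,  1.6]), array([ 0.0001, -0.004 ,  0.0018]))
```

>>> {"api": "send_rows", "payload": {
  "xyz": [
    [0, 0, -1],
    [0, 0, -2],
    [0, 0, -3],
    [0, 0, -4],
    [0, 0, -4.2],
    [0, 0, -4.2],
    [0, 0, -4.2],
    [0, 0, -4.2],
    [0, 0, -4.2],
    [0, 0, -4.2]
  ],
  "dr": [
    [0, 0, 0],
    [0, 0, 0],
    [0, 0, 0],
    [0, 0, 0],
    [0, 0, 0],
    [0, 0, 0],
    [0, 0, 0],
    [0, 0, 0],
    [0, 0, 0],
    [0, 0, 0]
  ]
}}

```text
time: 8.45
position: [0.6275, -0.2057, 0.1448]
tool_rot: [-3.14, -0.089, -0.006]
ft_force: [-0.6, 1.6, -0.8]
grip_width: 0.546
grip_force: 15.0
```

```bash
python3 - <<'E'
from h import *
f=feel();st=get_state();print(st["position"],st["tool_rot"],st["time"],f,st["grip_width"])
E
```

```text
[ 0.62744725 -0.20569753  0.14480968] [-3.14027549 -0.08928492 -0.00612437] 8.75 [ 0.04 -0.11 -0.37] 0.551305072963394
```

>>> {"api": "send_rows", "payload": {
  "xyz": [
    [-2, 0, 0],
    [-6, 0, 0],
    [-11, 0, 0],
    [-17, 0, 0],
    [-23, 0, 0],
    [-29, 0, 0],
    [-35, 0, 0],
    [-41, 0, 0],
    [-44, 0, 0],
    [-45, 0, 0]
  ],
  "dr": [
    [0, 0, 0],
    [0, 0, 0],
    [0, 0, 0],
    [0, 0, 0],
    [0, 0, 0],
    [0, 0, 0],
    [0, 0, 0],
    [0, 0, 0],
    [0, 0, 0],
    [0, 0, 0]
  ]
}}

```text
time: 9.58
position: [0.5819, -0.2086, 0.1448]
tool_rot: [3.14, 0.088, 0.006]
ft_force: [0.8, -0.5, -1.4]
grip_width: 0.549
grip_force: 15.0
```

```bash
python3 - <<'E'
from h import *
f=feel();st=get_state();print(st["position"],st["tool_rot"],st["time"],f,st["grip_width"])
np.save("st5.npy",np.r_[st["position"],st["tool_rot"]])
im=get_image("wrist")[:,:,::-1];cv2.imwrite("pics/w5.png",im)
s=get_image("side")[:,:,::-1];cv2.imwrite("pics/s5.png",s)
a=cv2.resize(im[210:330,180:380],(500,300),interpolation=2);b=cv2.resize(s[200:300,290:400],(330,300),interpolation=2)
c=cv2.resize(im[230:420,160:400],(300,300))
cv2.imwrite("pics/c5.png",np.hstack([cv2.resize(im[170:420,160:400],(384,400),interpolation=2),cv2.resize(s[195:295,295:395],(400,400),interpolation=2)]))
E
```

```text
[ 0.58285337 -0.20811892  0.14463907] [-3.14016549 -0.0897806  -0.00664099] 9.8833 [ 0.1  -0.11 -0.19] 0.5493403075957218
```

View pics/c5.png

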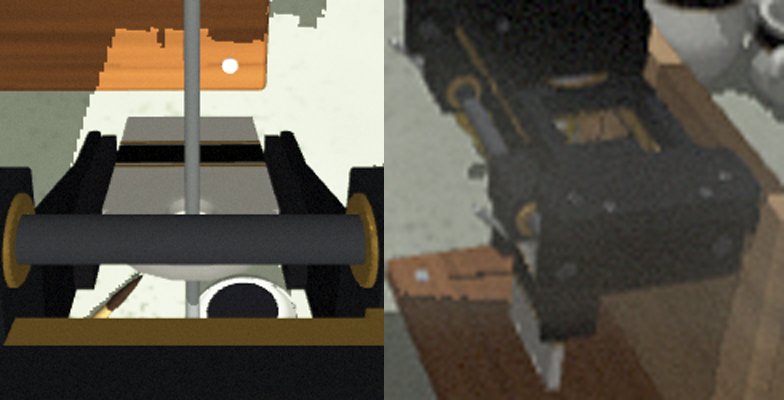

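Grasp is good: wire at col 193 and tile centre 191, so the wire is centred in the hole, with no load. Next I tilt the tile 20° about the hole, top toward the board, for more play on the 45° end.

```bash
cat >> h.py <<'E'
def hole():  # hole centre, world; 15.2 mm behind TCP along tool z
    st=get_state();return st["position"]+R.from_rotvec(st["tool_rot"]).apply([0,0,-.0152])
M=np.array([.66322,-.13901,0])
def fr(p): return np.round(R.from_euler("z",-.0536).apply(p-M)*1e3,1)
def plan(wps):
    """wps: (dx,dz world-ish mm of hole along stand x/up, tilt increment) -> tool rows"""
    st=get_state();R0=R.from_rotvec(st["tool_rot"]);S=R.from_euler("z",.056)
    for dx,dz,a in wps:
        Q=R.from_rotvec([0,a,0]);h0=np.array([0,0,-15.2])
        d=R0.inv().apply(S.apply([dx,0,dz]))
        print(np.round(h0+d-Q.apply(h0),1).tolist(),[0,a,0])
E
python3 - <<'E'
from h import *
print(fr(hole()))
plan([(0,0,-.03),(0,0,-.08),(0,0,-.13),(0,0,-.18),(0,0,-.24),(0,0,-.29),(-2,0,-.33),(-4,0,-.35),(-6,0,-.35),(-6,0,-.35)])
E
```

```text
[-84.1 -64.7 159.8]
[-0.5, 0.0, -0.0] [0, -0.03, 0]
[-1.2, 0.0, -0.0] [0, -0.08, 0]
[-2.0, 0.0, -0.1] [0, -0.13, 0]
[-2.7, 0.0, -0.2] [0, -0.18, 0]
[-3.6, 0.0, -0.4] [0, -0.24, 0]
[-4.3, 0.0, -0.6] [0, -0.29, 0]
[-6.9, -0.0, -0.8] [0, -0.33, 0]
[-9.2, -0.0, -0.9] [0, -0.35, 0]
[-11.2, -0.0, -0.9] [0, -0.35, 0]
[-11.2, -0.0, -0.9] [0, -0.35, 0]
```

>>> {"api": "send_rows", "payload": {
  "xyz": [
    [-0.5, 0, 0],
    [-1.2, 0, 0],
    [-2, 0, -0.1],
    [-2.7, 0, -0.2],
    [-3.6, 0, -0.4],
    [-4.3, 0, -0.6],
    [-6.9, 0, -0.8],
    [-9.2, 0, -0.9],
    [-11.2, 0, -0.9],
    [-11.2, 0, -0.9]
  ],
  "dr": [
    [0, -0.03, 0],
    [0, -0.08, 0],
    [0, -0.13, 0],
    [0, -0.18, 0],
    [0, -0.24, 0],
    [0, -0.29, 0],
    [0, -0.33, 0],
    [0, -0.35, 0],
    [0, -0.35, 0],
    [0, -0.35, 0]
  ]
}}

```text
time: 10.82
position: [0.5711, -0.2089, 0.1452]
tool_rot: [3.084, 0.088, -0.539]
ft_force: [-0.2, -0.7, 0.3]
grip_width: 0.547
grip_force: 15.0
```

```bash
python3 - <<'E'
from h import *
f=feel();st=get_state();print(st["position"],st["tool_rot"],st["time"],f,st["grip_width"],fr(hole()))
plan([(-2,0,0),(-4,0,0),(-6,.4,0),(-7.5,.9,0),(-9,1.8,0),(-10.5,3,0),(-12,4.4,0),(-13,5.4,0),(-13,5.4,0),(-13,5.4,0)])
E
```

```text
[ 0.57122235 -0.20919105  0.14598161] [ 3.08367612  0.08678646 -0.53754172] 11.1167 [-0.18 -0.14 -0.68] 0.5457176302605619 [-90.5 -65.1 160.3]
[-1.9, -0.0, 0.7] [0, 0, 0]
[-3.8, -0.0, 1.4] [0, 0, 0]
[-5.8, -0.0, 1.7] [0, 0, 0]
[-7.4, -0.0, 1.7] [0, 0, 0]
[-9.1, -0.0, 1.4] [0, 0, 0]
[-10.9, -0.0, 0.7] [0, 0, 0]
[-12.8, -0.0, -0.1] [0, 0, 0]
[-14.1, -0.0, -0.7] [0, 0, 0]
[-14.1, -0.0, -0.7] [0, 0, 0]
[-14.1, -0.0, -0.7] [0, 0, 0]
```

```bash
python3 - <<'E'
from h import *
plan([(-2,0,0),(-4,0,0),(-6,.2,0),(-7.5,.5,0),(-9,1,0),(-10.5,1.9,0),(-12,3.,0),(-13,3.8,0)])
E
```

```text
[-1.9, -0.0, 0.7] [0, 0, 0]
[-3.8, -0.0, 1.4] [0, 0, 0]
[-5.7, -0.0, 1.8] [0, 0, 0]
[-7.2, -0.0, 2.1] [0, 0, 0]
[-8.8, -0.0, 2.1] [0, 0, 0]
[-10.5, -0.0, 1.8] [0, 0, 0]
[-12.3, -0.0, 1.2] [0, 0, 0]
[-13.5, -0.0, 0.8] [0, 0, 0]
```

>>> {"api": "send_rows", "payload": {
  "xyz": [
    [-1.9, 0, 0.7],
    [-3.8, 0, 1.4],
    [-5.7, 0, 1.8],
    [-7.2, 0, 2.1],
    [-8.8, 0, 2.1],
    [-10.5, 0, 1.8],
    [-12.3, 0, 1.2],
    [-13.5, 0, 0.8],
    [-13.5, 0, 0.8],
    [-13.5, 0, 0.8]
  ],
  "dr": [
    [0, 0, 0],
    [0, 0, 0],
    [0, 0, 0],
    [0, 0, 0],
    [0, 0, 0],
    [0, 0, 0],
    [0, 0, 0],
    [0, 0, 0],
    [0, 0, 0],
    [0, 0, 0]
  ]
}}

```text
time: 11.95
position: [0.5585, -0.2097, 0.1495]
tool_rot: [3.084, 0.087, -0.538]
ft_force: [-0.5, -0.7, -0.5]
grip_width: 0.547
grip_force: 15.0
```

```bash
python3 - <<'E'
from h import *
f=feel(10);st=get_state();print(st["position"],st["tool_rot"],st["time"],f,st["grip_width"],fr(hole()))
plan([(-1,1,0),(-2,2,0),(-3.,3,0),(-4,4,0),(-5,5,0),(-6,6,0)])
E
```

```text
[ 0.55840617 -0.20963472  0.14928786] [ 3.08375229  0.08767965 -0.53902071] 12.45 [ 0.15  0.25 -0.82] 0.5490531097378035 [-103.3  -64.9  163.6]
[-1.3, -0.0, -0.6] [0, 0, 0]
[-2.6, -0.0, -1.2] [0, 0, 0]
[-3.8, -0.0, -1.8] [0, 0, 0]
[-5.1, -0.0, -2.4] [0, 0, 0]
[-6.4, -0.0, -3.0] [0, 0, 0]
[-7.7, -0.0, -3.6] [0, 0, 0]
```

>>> {"api": "send_rows", "payload": {
  "xyz": [
    [-1.3, 0, -0.6],
    [-2.6, 0, -1.2],
    [-3.8, 0, -1.8],
    [-5.1, 0, -2.4],
    [-6.4, 0, -3.0],
    [-7.7, 0, -3.6],
    [-7.7, 0, -3.6],
    [-7.7, 0, -3.6],
    [-7.7, 0, -3.6],
    [-7.7, 0, -3.6]
  ],
  "dr": [
    [0, 0, 0],
    [0, 0, 0],
    [0, 0, 0],
    [0, 0, 0],
    [0, 0, 0],
    [0, 0, 0],
    [0, 0, 0],
    [0, 0, 0],
    [0, 0, 0],
    [0, 0, 0]
  ]
}}

```text
time: 13.28
position: [0.5524, -0.2099, 0.1553]
tool_rot: [3.084, 0.088, -0.539]
ft_force: [-0.8, -0.2, -0.8]
grip_width: 0.547
grip_force: 15.0
```

```bash
python3 - <<'E'
from h import *
f=feel(10);st=get_state();print(st["position"],st["tool_rot"],st["time"],f,st["grip_width"],fr(hole()))
im=get_image("wrist")[:,:,::-1];s=get_image("side")[:,:,::-1]
cv2.imwrite("pics/c6.png",np.hstack([cv2.resize(im[170:420,160:400],(384,400),interpolation=2),cv2.resize(s[205:285,285:365],(400,400),interpolation=2)]))
plan([(-1,1,0),(-2,2,0),(-4.,4,0),(-6,6,0),(-9,9,0),(-12,12,0),(-16,15,0),(-21,18,0),(-26,20,0),(-30,21,0)])
E
```

```text
[ 0.55241265 -0.20997999  0.15534628] [ 3.08376042  0.08766774 -0.53886637] 13.7833 [ 0.11  0.2  -0.65] 0.5499281382056146 [-109.3  -64.9  169.6]
[-1.3, -0.0, -0.6] [0, 0, 0]
[-2.6, -0.0, -1.2] [0, 0, 0]
[-5.1, -0.0, -2.4] [0, 0, 0]
[-7.7, -0.0, -3.6] [0, 0, 0]
[-11.5, -0.0, -5.4] [0, 0, 0]
[-15.4, -0.0, -7.2] [0, 0, 0]
[-20.1, -0.0, -8.7] [0, 0, 0]
[-25.9, -0.0, -9.8] [0, 0, 0]
[-31.2, -0.0, -10.0] [0, 0, 0]
[-35.3, -0.0, -9.6] [0, 0, 0]
```

View pics/c6.png

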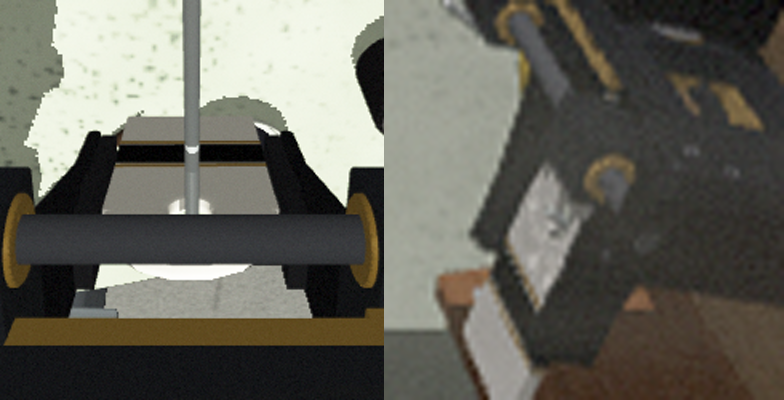

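The wire runs straight through the hole (col 192, tile centre 191) and the tile is carried with no peg load, so carry on over the tip.

>>> {"api": "send_rows", "payload": {
  "xyz": [
    [-1.3, 0, -0.6],
    [-2.6, 0, -1.2],
    [-5.1, 0, -2.4],
    [-7.7, 0, -3.6],
    [-11.5, 0, -5.4],
    [-15.4, 0, -7.2],
    [-20.5, 0, -9.6],
    [-25.6, 0, -12],
    [-33, 0, -14],
    [-38, 0, -14]
  ],
  "dr": [
    [0, 0, 0],
    [0, 0, 0],
    [0, 0, 0],
    [0, 0, 0],
    [0, 0, 0],
    [0, 0, 0],
    [0, 0, 0],
    [0, 0, 0],
    [0, 0, 0],
    [0, 0, 0]
  ]
}}

```text
time: 14.72
position: [0.521, -0.2119, 0.1824]
tool_rot: [3.084, 0.087, -0.538]
ft_force: [-0.1, -0.0, 0.0]
grip_width: 0.551
grip_force: 15.0
```

```bash
python3 - <<'E'
from h import *
f=feel(4);st=get_state();print(st["position"],st["tool_rot"],st["time"],f,st["grip_width"],fr(hole()))
# view pose over block: yaw .2627
print(rel([.47,.05,.25],.2627), rel([.48,-.1,.22],.1))
E
```

```text
[ 0.52132867 -0.21185177  0.1815028 ] [ 3.08375038  0.08706443 -0.53832184] 14.9167 [-0.23 -0.19 -0.88] 0.5458418708231293 [-140.4  -65.1  195.8]
(array([ -57.5, -264.3,  -52.2]), array([-0.0354,  0.3445, -0.2042])) (array([ -45.9, -114. ,  -24.4]), array([-0.0072,  0.3456, -0.0431]))
```

```bash
python3 - <<'E'
from h import *
print(rel([.446,.171,.25],.2627),rel([.446,-.1,.24],.1))
E
```

```text
(array([ -73.7, -386.5,  -46.4]), array([-0.0354,  0.3445, -0.2042])) (array([ -84.6, -115.9,  -31.7]), array([-0.0072,  0.3456, -0.0431]))
```

>>> {"api": "send_rows", "payload": {
  "xyz": [
    [-8, -4, -3],
    [-22, -14, -8],
    [-38, -32, -14],
    [-52, -56, -20],
    [-64, -86, -26],
    [-72, -118, -30],
    [-76, -150, -34],
    [-77, -182, -37],
    [-77, -212, -39],
    [-76, -240, -40]
  ],
  "dr": [
    [0, 0.03, 0],
    [-0.001, 0.07, -0.01],
    [-0.003, 0.12, -0.02],
    [-0.006, 0.17, -0.04],
    [-0.01, 0.22, -0.06],
    [-0.014, 0.27, -0.08],
    [-0.018, 0.31, -0.1],
    [-0.022, 0.335, -0.12],
    [-0.025, 0.345, -0.14],
    [-0.028, 0.345, -0.16]
  ]
}}

```text
time: 15.75
position: [0.4493, 0.0264, 0.2455]
tool_rot: [3.121, 0.345, 0.002]
ft_force: [0.8, 0.5, -1.1]
grip_width: 0.549
grip_force: 15.0
```

```bash
python3 - <<'E'
from h import *
st=get_state();print(st["position"],st["time"],st["grip_width"],rel([.446,.171,.25],.2627))
E
```

```text
[0.44926442 0.02636065 0.24548237] 15.75 0.5490465008257756 (array([  28.4, -141.9,   -4.7]), array([ 0.0016, -0.0012, -0.0428]))
```

>>> {"api": "send_rows", "payload": {
  "xyz": [
    [4, -25, -1],
    [10, -52, -2],
    [16, -78, -3],
    [21, -102, -4],
    [25, -122, -5],
    [27, -134, -5],
    [28, -139, -5],
    [28, -142, -5],
    [28, -142, -5],
    [28, -142, -5]
  ],
  "dr": [
    [0, 0, -0.01],
    [0, 0, -0.02],
    [0, 0, -0.03],
    [0, 0, -0.04],
    [0, 0, -0.043],
    [0, 0, -0.043],
    [0, 0, -0.043],
    [0, 0, -0.043],
    [0, 0, -0.043],
    [0, 0, -0.043]
  ]
}}

```text
time: 16.58
position: [0.4467, 0.1682, 0.2496]
tool_rot: [3.114, 0.408, -0.001]
ft_force: [0.4, 0.1, -1.1]
grip_width: 0.549
grip_force: 15.0
```

```bash
python3 - <<'E'
from h import *
get_image("top")
st=get_state();print(st["position"],st["tool_rot"],st["time"])
np.save("st7.npy",np.r_[st["position"],st["tool_rot"]])
im=get_image("wrist")[:,:,::-1];cv2.imwrite("pics/w7.png",im)
cv2.imwrite("pics/w7b.png",cv2.resize(im,(800,600),interpolation=2))
E
```

```text
[0.44671963 0.16803677 0.24958765] [ 3.11450707e+00  4.06658503e-01 -1.03882800e-03] 16.6333
```

View pics/w7b.png

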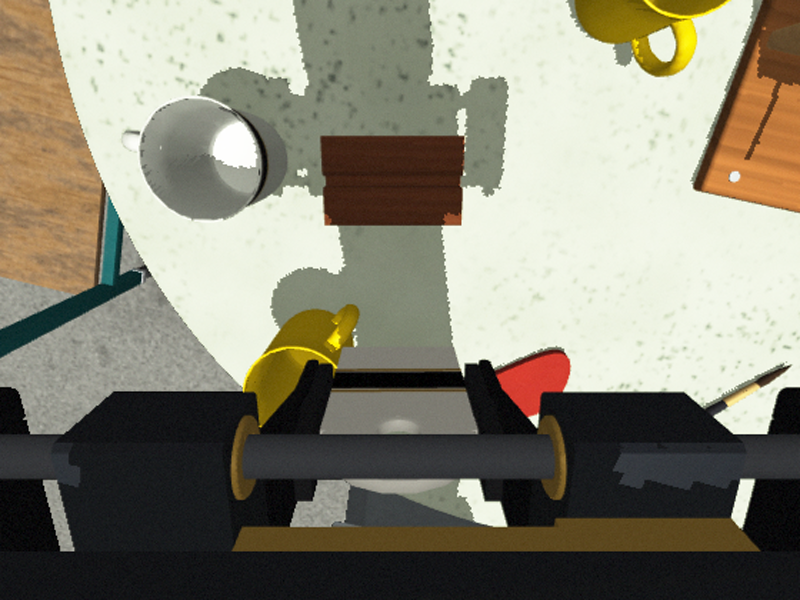

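The view (my last — I count 11 pictures, one over the limit) shows the block at cols 321–464, rows 136–225, with the groove near row 180. The tall banded cup is at (205,158) to its left, and the held tile is straight and centred between the fingers at cols 320–478. Measure from here by code only.

```bash
python3 - <<'E'
from h import *
w=ST(np.load("st7.npy"));im=cv2.imread("pics/w7.png");h=cv2.cvtColor(im,cv2.COLOR_BGR2HSV)
k=cv2.inRange(h,(0,80,20),(14,255,140));k[:80]=0;k[165:]=0;k[:,:210]=0;k[:,340:]=0
c=max(cv2.findContours(k,0,2)[0],key=cv2.contourArea);r=cv2.minAreaRect(c);print(r)
P=np.array([onz("wrist",p,.036,w) for p in cv2.boxPoints(r)]);print(P.round(4),P.mean(0))
l=np.linalg.norm(P-np.roll(P,-1,0),axis=1);i=l.argmax();d=P[i]-P[(i+1)%4]
d=d if d[1]>0 else -d;yaw=np.arctan2(-d[0],d[1]);print("yaw",yaw,l)
# gray profile across groove
g=cv2.cvtColor(im,6).astype(float);print([(v,int(g[v,240:310].mean())) for v in range(92,160)])
ym=cv2.moments(c);print(onz("wrist",(ym["m10"]/ym["m00"],ym["m01"]/ym["m00"]),.036,w))
# tile yaw/pos check: black band / held tile
print("tool yaw",2*np.arctan(.4067/3.1145))
for q in [(205,158)]: print("cup",onz("wrist",(q[0]*.7,q[1]*.7),.102,w))
E
```

```text
((274.0, 126.0), (62.0, 100.0), 90.0)
[[0.5213 0.2436 0.036 ]
 [0.5465 0.1482 0.036 ]
 [0.4881 0.1302 0.036 ]
 [0.4615 0.2308 0.036 ]] [0.50435157 0.18819028 0.036     ]
yaw 0.25881721316360806 [0.0986327  0.0611021  0.10403183 0.06111173]
[(92, 127), (93, 126), (94, 122), (95, 62), (96, 44), (97, 44), (98, 44), (99, 43), (100, 42), (101, 42), (102, 41), (103, 41), (104, 41), (105, 42), (106, 43), (107, 43), (108, 43), (109, 42), (110, 40), (111, 40), (112, 40), (113, 40), (114, 41), (115, 41), (116, 40), (117, 39), (118, 39), (119, 39), (120, 34), (121, 34), (122, 34), (123, 39), (124, 41), (125, 43), (126, 43), (127, 42), (128, 40), (129, 39), (130, 33), (131, 37), (132, 41), (133, 41), (134, 42), (135, 43), (136, 44), (137, 43), (138, 42), (139, 41), (140, 41), (141, 40), (142, 40), (143, 40), (144, 42), (145, 43), (146, 43), (147, 42), (148, 40), (149, 40), (150, 39), (151, 40), (152, 41), (153, 40), (154, 40), (155, 39), (156, 38), (157, 55), (158, 130), (159, 128)]
[0.50596302 0.18863686 0.036     ]
tool yaw 0.25969606885225055
cup [0.49389787 0.29453876 0.102     ]
```

```bash
python3 - <<'E'
from h import *
w=ST(np.load("st7.npy"));im=cv2.imread("pics/w7.png");g=cv2.cvtColor(im,6)
print("center",onz("wrist",(274,125.9),.036,w))
for c in (250,265,295): print(c,[(v,int(g[v,c])) for v in range(236,304)])
he=np.array(calibration("wrist")["hand_eye"]);k=K(calibration("wrist"))
def tr(uv,z):
    d=he[:3,:3]@np.linalg.solve(k,[*uv,1]);o=he[:3,3];return (o+d*(z-o[2])/d[2])*1e3
for v in (240,242,244): print(v,tr((280,v),.0508),tr((280,v),.054))
for u in ((224,300),(335,300)): print(tr(u,-.0152))
for v in (294,300,306): print(v,tr((280,v),-.0152))
E
```

```text
center [0.5052324  0.18842494 0.036     ]
250 [(236, 128), (237, 127), (238, 129), (239, 150), (240, 152), (241, 148), (242, 129), (243, 124), (244, 122), (245, 126), (246, 123), (247, 125), (248, 121), (249, 125), (250, 123), (251, 124), (252, 122), (253, 122), (254, 122), (255, 124), (256, 125), (257, 119), (258, 78), (259, 74), (260, 51), (261, 7), (262, 4), (263, 1), (264, 0), (265, 3), (266, 2), (267, 0), (268, 0), (269, 0), (270, 8), (271, 41), (272, 102), (273, 62), (274, 100), (275, 122), (276, 120), (277, 124), (278, 124), (279, 122), (280, 123), (281, 124), (282, 121), (283, 121), (284, 119), (285, 120), (286, 124), (287, 127), (288, 123), (289, 119), (290, 122), (291, 122), (292, 127), (293, 122), (294, 124), (295, 119), (296, 124), (297, 121), (298, 123), (299, 121), (300, 125), (301, 121), (302, 124), (303, 115)]
265 [(236, 129), (237, 133), (238, 125), (239, 130), (240, 130), (241, 127), (242, 126), (243, 123), (244, 123), (245, 123), (246, 124), (247, 124), (248, 126), (249, 124), (250, 122), (251, 123), (252, 122), (253, 123), (254, 118), (255, 122), (256, 127), (257,
[... 1084 characters left out ...]
3), (284, 123), (285, 124), (286, 123), (287, 122), (288, 124), (289, 123), (290, 121), (291, 126), (292, 121), (293, 122), (294, 122), (295, 127), (296, 122), (297, 123), (298, 125), (299, 128), (300, 125), (301, 124), (302, 124), (303, 114)]
240 [ 4.06519253  0.65462245 50.8       ] [ 2.7568487   0.66798237 54.        ]
242 [ 2.74444326  0.65524797 50.8       ] [ 1.41444935  0.66861815 54.        ]
244 [ 1.41865474  0.65587588 50.8       ] [ 0.06692815  0.66925634 54.        ]
[  3.3105761  -23.66617724 -15.2       ]
[  3.27070911  24.02224415 -15.2       ]
294 [  6.21654057   0.3908354  -15.2       ]
300 [  3.29046355   0.39222122 -15.2       ]
306 [  0.32878841   0.3936239  -15.2       ]
```

```bash
python3 - <<'E'
from h import *
print(rel([.5065,.1836,.105],.259))
E
```

```text
(array([ 61.8,   0.2, 144.6]), array([0.0005, 0.0006, 0.0005]))
```

>>> {"api": "send_rows", "payload": {
  "xyz": [
    [12, 0, 8],
    [30, 0, 24],
    [46, 0, 45],
    [57, 0, 68],
    [62, 0, 92],
    [62, 0, 112],
    [62, 0, 128],
    [62, 0, 138],
    [62, 0, 143],
    [62, 0, 144.5]
  ],
  "dr": [
    [0, 0, 0],
    [0, 0, 0],
    [0, 0, 0],
    [0, 0, 0],
    [0, 0, 0],
    [0, 0, 0],
    [0, 0, 0],
    [0, 0, 0],
    [0, 0, 0],
    [0, 0, 0]
  ]
}}

```text
time: 17.52
position: [0.5062, 0.1846, 0.1046]
tool_rot: [3.115, 0.408, -0.002]
ft_force: [-0.2, -0.4, -0.4]
grip_width: 0.548
grip_force: 15.0
```

```bash
python3 - <<'E'
from h import *
f=feel(4);st=get_state();print(st["position"],st["tool_rot"],st["time"],f,rel([.5065,.1836,.105],.259))
np.save("st8.npy",np.r_[st["position"],st["tool_rot"]])
im=get_image("wrist")[:,:,::-1];cv2.imwrite("pics/w8.png",im);g=cv2.cvtColor(im,6)
R0=R.from_rotvec(st["tool_rot"])
# expected rows of foot and groove/mouth edges at tile centre column & block end columns
C=np.array([.50523,.18842,0]);B=R.from_euler("z",.259)
for nm,p in dict(floor=[0,0,.02],mouthb=[.007,0,.036],mouthf=[-.007,0,.036],back=[.031,0,.036],e1=[0,.05,.036],e2=[0,-.05,.036],e1b=[.007,.045,.036],e1f=[-.007,.045,.036]).items():
    print(nm,proj("wrist",B.apply(p)+C,st).round(1))
print("foot",proj("wrist",st["position"]+R0.apply([.0025,0,.0508]),st))
for c in (204,208,212,340,345,350): print(c,[int(x) for x in g[185:265,c]])
for c in (265,290): print(c,[int(x) for x in g[185:265,c]])
E
```

```text
[0.50719585 0.18544767 0.10637165] [3.11473131e+00 4.09088691e-01 2.77100617e-03] 17.7167 [ 0.08  0.05 -0.41] (array([-1.2,  1.6,  1.4]), array([ 0.0003, -0.0017,  0.0022]))
floor [[274.1 228.1]]
mouthb [[273.8 226.5]]
mouthf [[273.9 245.9]]
back [[273.7 191.4]]
e1 [[199.3 236.2]]
e2 [[348.3 236.4]]
e1b [[206.1 226.4]]
e1f [[207.4 245.9]]
foot [[278.93039414 242.36812887]]
204 [84, 32, 29, 32, 30, 27, 29, 38, 41, 45, 42, 44, 41, 40, 37, 40, 41, 43, 40, 40, 38, 41, 40, 44, 40, 39, 42, 43, 38, 39, 39, 39, 41, 38, 41, 41, 34, 41, 39, 39, 39, 42, 42, 34, 55, 164, 239, 240, 240, 240, 239, 203, 119, 71, 39, 37, 46, 64, 64, 63, 61, 62, 90, 101, 97, 91, 90, 87, 88, 91, 88, 89, 95, 93, 92, 91, 98, 93, 92, 88]
208 [30, 28, 32, 31, 31, 34, 29, 36, 46, 44, 47, 39, 41, 41, 41, 40, 38, 38, 38, 42, 41, 40, 42, 40, 41, 42, 41, 41, 39, 41, 40, 41, 38, 39, 36, 37, 40, 38, 38, 40, 43, 36, 40, 37, 33, 34, 44, 40, 40, 38, 32, 30, 30, 35, 28, 34, 45, 63, 66, 66, 57, 64, 89, 101, 96, 89, 87, 89, 89, 91, 90, 89, 92, 93, 93, 97, 97, 95, 93, 88]
212 [27, 29, 29, 31, 31, 31, 35, 35, 42, 45, 47, 42, 37, 37, 39,
[... 1256 characters left out ...]
32, 136, 133, 132, 136, 134]
265 [24, 22, 31, 33, 31, 30, 30, 33, 44, 40, 45, 49, 47, 42, 43, 41, 40, 42, 40, 40, 40, 41, 43, 40, 45, 41, 46, 44, 42, 42, 41, 43, 38, 41, 40, 39, 40, 39, 40, 40, 40, 38, 38, 34, 37, 40, 41, 41, 43, 38, 33, 30, 32, 32, 33, 32, 35, 60, 125, 124, 123, 124, 125, 122, 124, 120, 122, 122, 124, 125, 121, 124, 117, 77, 78, 50, 6, 3, 6, 3]
290 [28, 24, 27, 28, 29, 31, 33, 32, 43, 44, 42, 42, 43, 43, 40, 40, 39, 39, 44, 41, 39, 43, 45, 42, 46, 43, 45, 44, 41, 40, 41, 40, 38, 40, 39, 42, 42, 44, 41, 40, 41, 40, 38, 36, 37, 40, 43, 42, 34, 38, 32, 25, 29, 28, 30, 34, 39, 70, 125, 123, 125, 123, 123, 121, 123, 122, 125, 122, 122, 121, 124, 124, 119, 76, 78, 53, 2, 0, 0, 6]
```

```bash
python3 - <<'E'
from h import *
st=get_state();print(st["position"],rel([.5060,.1835,.090],.259))
E
```

```text
[0.50718172 0.18547423 0.10638552] (array([-1.7,  1.6, 16.4]), array([ 0.0004, -0.0018,  0.0023]))
```

>>> {"api": "send_rows", "payload": {
  "xyz": [
    [-0.5, 0.5, 2],
    [-1.2, 1.2, 5],
    [-1.7, 1.6, 9],
    [-1.7, 1.6, 13],
    [-1.7, 1.6, 16],
    [-1.7, 1.6, 16.4],
    [-1.7, 1.6, 16.4],
    [-1.7, 1.6, 16.4],
    [-1.7, 1.6, 16.4],
    [-1.7, 1.6, 16.4]
  ],
  "dr": [
    [0, 0, 0],
    [0, -0.001, 0.001],
    [0, -0.002, 0.002],
    [0, -0.002, 0.002],
    [0, -0.002, 0.002],
    [0, -0.002, 0.002],
    [0, -0.002, 0.002],
    [0, -0.002, 0.002],
    [0, -0.002, 0.002],
    [0, -0.002, 0.002]
  ]
}}

```text
time: 18.6
position: [0.5053, 0.1834, 0.089]
tool_rot: [3.115, 0.406, -0.003]
ft_force: [1.1, 0.4, -0.5]
grip_width: 0.546
grip_force: 15.0
```

```bash
python3 - <<'E'
from h import *
f=feel(6);st=get_state();print(st["position"],st["tool_rot"],st["time"],f,rel([.5060,.1835,.090],.259))
im=get_image("wrist")[:,:,::-1];cv2.imwrite("pics/w9.png",im);g=cv2.cvtColor(im,6)
C=np.array([.50473,.1883,0]);B=R.from_euler("z",.259)
for nm,p in dict(mouthb=[.007,0.025,.036],mouthf=[-.007,0.025,.036],back=[.031,0,.036]).items():
    print(nm,proj("wrist",B.apply(p)+C,st).round(1))
print("foot",proj("wrist",st["position"]+R.from_rotvec(st["tool_rot"]).apply([.0025,0,.0508]),st))
for a,b in ((210,216),(336,342),(262,270),(285,295)): print(a,[int(x) for x in g[180:265,a:b].mean(1)])
E
```

```text
[0.50519488 0.18328949 0.08888806] [ 3.11478464  0.40635908 -0.00342063] 18.9 [-0.32 -0.24 -1.08] (array([ 0.8,  0. , -1.1]), array([0.0001, 0.0022, 0.0005]))
mouthb [[230.1 232.9]]
mouthf [[231.1 253.7]]
back [[270.6 195.1]]
foot [[278.93145061 242.37193436]]
210 [135, 131, 100, 28, 28, 27, 25, 25, 27, 30, 30, 31, 31, 31, 32, 34, 42, 44, 42, 42, 42, 43, 41, 42, 39, 39, 41, 40, 41, 41, 40, 41, 41, 44, 42, 39, 40, 39, 41, 41, 38, 39, 40, 40, 41, 38, 37, 37, 39, 38, 37, 38, 40, 39, 34, 31, 37, 41, 39, 39, 35, 32, 31, 32, 32, 32, 33, 31, 39, 39, 40, 39, 36, 36, 50, 67, 58, 56, 47, 42, 33, 25, 23, 14, 9]
336 [125, 117, 65, 28, 28, 25, 27, 30, 29, 28, 30, 30, 32, 31, 31, 32, 41, 44, 45, 44, 44, 45, 45, 46, 44, 43, 41, 41, 38, 41, 40, 41, 42, 43, 44, 44, 45, 42, 43, 42, 39, 39, 39, 40, 41, 41, 42, 42, 45, 43, 44, 40, 38, 36, 36, 36, 42, 44, 42, 40, 32, 30, 32, 31, 31, 31, 30, 32, 40, 42, 43, 37, 9, 10, 10, 10, 10, 11, 10, 11, 11, 11, 13, 10, 11]
262 [130, 126, 97, 28, 26, 28, 25, 26, 27, 30, 30, 31, 30, 30, 30, 33, 43, 44, 46, 44, 44, 43, 41, 42, 40, 42, 41, 42, 39, 39, 40, 42, 43, 42, 43, 44, 45, 42, 39, 40, 41, 39, 40, 40, 39, 41, 41, 41, 41, 41, 38, 40, 39, 37, 34, 37, 37, 40, 39, 40, 33, 29, 46, 124, 124, 123, 123, 124, 124, 124, 124, 122, 124, 124, 123, 123, 123, 119, 76, 78, 52, 2, 1, 2, 3]
285 [125, 122, 92, 25, 25, 26, 26, 26, 27, 29, 31, 31, 29, 30, 31, 34, 42, 43, 44, 45, 45, 45, 43, 40, 40, 42, 42, 41, 40, 40, 40, 41, 42, 43, 43, 45, 44, 40, 40, 38, 39, 40, 41, 41, 40, 41, 41, 42, 42, 41, 37, 38, 39, 36, 34, 36, 39, 40, 39, 39, 34, 31, 62, 123, 123, 123, 123, 123, 123, 123, 123, 124, 124, 123, 124, 123, 124, 119, 75, 78, 53, 3, 2, 4, 3]
```

>>> {"api": "send_rows", "payload": {
  "xyz": [
    [0.4, 0, 0],
    [0.7, 0, 0.5],
    [0.7, 0, 2],
    [0.7, 0, 4],
    [0.7, 0, 6],
    [0.7, 0, 8],
    [0.7, 0, 9],
    [0.7, 0, 9],
    [0.7, 0, 9],
    [0.7, 0, 9]
  ],
  "dr": [
    [0, 0.001, 0],
    [0, 0.002, 0],
    [0, 0.002, 0],
    [0, 0.002, 0],
    [0, 0.002, 0],
    [0, 0.002, 0],
    [0, 0.002, 0],
    [0, 0.002, 0],
    [0, 0.002, 0],
    [0, 0.002, 0]
  ]
}}

```text
time: 19.78
position: [0.5059, 0.1835, 0.0799]
tool_rot: [3.115, 0.406, -0.0]
ft_force: [0.2, 0.3, -1.2]
grip_width: 0.545
grip_force: 15.0
```

```bash
python3 - <<'E'
from h import *
f=feel(8);st=get_state();print(st["position"],st["tool_rot"],st["time"],f,st["torque"],st["grip_width"],rel([.5060,.1835,.0708],.259))
im=get_image("wrist")[:,:,::-1];g=cv2.cvtColor(im,6)
for a,b in ((210,216),(262,270)): print(a,[int(x) for x in g[225:265,a:b].mean(1)])
E
```

```text
[0.50587853 0.18346227 0.07989308] [ 3.11506122e+00  4.06312488e-01 -2.67140540e-04] 20.1833 [-0.31  0.04 -0.62] [-0.02709986  0.00633617  0.01543687] 0.5468249632784915 (array([ 0.1, -0. ,  9.1]), array([0.0001, 0.0002, 0.0004]))
210 [40, 41, 39, 41, 40, 39, 39, 39, 36, 39, 39, 39, 39, 41, 41, 36, 32, 34, 40, 40, 40, 38, 30, 31, 32, 33, 33, 29, 27, 24, 27, 27, 25, 23, 19, 17, 17, 14, 10, 11]
262 [38, 40, 42, 40, 40, 40, 40, 42, 42, 42, 41, 38, 39, 40, 38, 36, 35, 49, 122, 123, 123, 123, 124, 123, 122, 124, 124, 123, 123, 123, 123, 123, 120, 76, 79, 51, 2, 2, 4, 1]
```

>>> {"api": "send_rows", "payload": {
  "xyz": [
    [0, 0, 1],
    [0, 0, 2],
    [0, 0, 3],
    [0, 0, 4],
    [0, 0, 5],
    [0, 0, 6],
    [0, 0, 6.7],
    [0, 0, 7.4],
    [0, 0, 7.8],
    [0, 0, 7.8]
  ],
  "dr": [
    [0, 0, 0],
    [0, 0, 0],
    [0, 0, 0],
    [0, 0, 0],
    [0, 0, 0],
    [0, 0, 0],
    [0, 0, 0],
    [0, 0, 0],
    [0, 0, 0],
    [0, 0, 0]
  ]
}}

```text
time: 21.07
position: [0.5058, 0.1834, 0.0719]
tool_rot: [3.115, 0.406, -0.001]
ft_force: [0.2, -0.3, -0.1]
grip_width: 0.551
grip_force: 15.0
```

```bash
python3 - <<'E'
from h import *
f=feel(8);st=get_state();print(st["position"],st["tool_rot"],st["time"],f,st["grip_width"],rel([.5060,.1835,.0708],.259))
E
```

```text
[0.50586087 0.18343677 0.07206008] [ 3.11503490e+00  4.06311188e-01 -3.23243170e-04] 21.4667 [ 0.24 -0.01 -0.5 ] 0.5490887109863275 (array([ 0.2, -0. ,  1.3]), array([0.0001, 0.0002, 0.0004]))
```

Still no floor contact. I'll feel for it in fine steps.

>>> {"api": "send_rows", "payload": {
  "xyz": [
    [0, 0, 0.3],
    [0, 0, 0.6],
    [0, 0, 0.9],
    [0, 0, 1.2],
    [0, 0, 1.4],
    [0, 0, 1.4],
    [0, 0, 1.4],
    [0, 0, 1.4],
    [0, 0, 1.4],
    [0, 0, 1.4]
  ],
  "dr": [
    [0, 0, 0],
    [0, 0, 0],
    [0, 0, 0],
    [0, 0, 0],
    [0, 0, 0],
    [0, 0, 0],
    [0, 0, 0],
    [0, 0, 0],
    [0, 0, 0],
    [0, 0, 0]
  ]
}}

```text
time: 22.3
position: [0.506, 0.1835, 0.0709]
tool_rot: [3.115, 0.406, 0.0]
ft_force: [-0.8, -1.0, 3.9]
grip_width: 0.547
grip_force: 15.0
```

```bash
python3 - <<'E'
from h import *
f=feel(8);st=get_state();print(st["position"],st["time"],f,st["grip_width"])
E
```

```text
[0.50603124 0.18354659 0.07091377] 22.7 [-1.18 -0.65  4.87] 0.5524255978132895
```

>>> {"api": "send_rows", "payload": {
  "xyz": [
    [0, 0, -0.3],
    [0, 0, -0.4],
    [0, 0, -0.4],
    [0, 0, -0.4],
    [0, 0, -0.4],
    [0, 0, -0.4],
    [0, 0, -0.4],
    [0, 0, -0.4],
    [0, 0, -0.4],
    [0, 0, -0.4]
  ],
  "dr": [
    [0, 0, 0],
    [0, 0, 0],
    [0, 0, 0],
    [0, 0, 0],
    [0, 0, 0],
    [0, 0, 0],
    [0, 0, 0],
    [0, 0, 0],
    [0, 0, 0],
    [0, 0, 0]
  ]
}}

```text
time: 23.53
position: [0.5058, 0.1835, 0.0709]
tool_rot: [3.115, 0.406, -0.001]
ft_force: [-0.7, 0.1, 1.7]
grip_width: 0.546
grip_force: 15.0
```

>>> {"api": "send_rows", "payload": {
  "xyz": [
    [0, 0, 0],
    [0, 0, 0],
    [0, 0, 0],
    [0, 0, 0],
    [0, 0, 0],
    [0, 0, 0],
    [0, 0, 0],
    [0, 0, 0],
    [0, 0, 0],
    [0, 0, 0]
  ],
  "dr": [
    [0, 0, 0],
    [0, 0, 0],
    [0, 0, 0],
    [0, 0, 0],
    [0, 0, 0],
    [0, 0, 0],
    [0, 0, 0],
    [0, 0, 0],
    [0, 0, 0],
    [0, 0, 0]
  ],
  "jaw": 64
}}

```text
time: 24.37
position: [0.5058, 0.1834, 0.071]
tool_rot: [3.115, 0.406, -0.0]
ft_force: [0.7, -0.4, -0.3]
grip_width: 0.733
grip_force: 0.0
```

```bash
python3 - <<'E'
from h import *
f=feel(4);st=get_state();print(st["position"],st["time"],f,st["grip_width"],st["grip_force"])
im=get_image("wrist")[:,:,::-1];cv2.imwrite("pics/w10.png",im);g=cv2.cvtColor(im,6)
for a,b in ((262,270),(285,295)): print(a,[int(x) for x in g[225:320:2,a:b].mean(1)])
for v in (252,280): print(v,[int(x) for x in g[v,195:360:2]])
E
```

```text
[0.50584542 0.18345392 0.07104543] 24.5667 [ 0.11 -0.09 -0.1 ] 0.7336468943673018 0.0
262 [42, 44, 39, 40, 41, 40, 41, 41, 41, 38, 38, 34, 124, 121, 123, 124, 119, 77, 1, 5, 2, 3, 2, 36, 64, 124, 124, 125, 125, 123, 123, 125, 124, 124, 126, 130, 138, 138, 134, 119, 36, 43, 46, 48, 50, 53, 55, 55]
285 [42, 43, 40, 38, 39, 40, 41, 41, 42, 38, 39, 34, 124, 123, 123, 124, 120, 77, 4, 3, 3, 3, 2, 42, 64, 124, 124, 123, 123, 123, 123, 124, 123, 125, 128, 138, 146, 146, 139, 105, 37, 42, 46, 49, 50, 52, 54, 55]
252 [37, 34, 21, 15, 8, 6, 35, 34, 36, 31, 36, 34, 33, 36, 37, 36, 37, 36, 34, 38, 37, 100, 125, 125, 122, 125, 124, 122, 127, 124, 122, 122, 128, 120, 124, 122, 126, 124, 124, 123, 128, 124, 125, 127, 124, 122, 123, 125, 124, 126, 124, 126, 127, 120, 124, 123, 125, 122, 122, 123, 124, 124, 125, 39, 35, 35, 31, 35, 34, 33, 34, 34, 30, 32, 33, 36, 31, 31, 23, 8, 15, 32, 127]
280 [14, 15, 15, 17, 14, 16, 18, 9, 13, 11, 18, 13, 87, 90, 93, 89, 89, 114, 124, 127, 123, 126, 127, 126, 125, 122, 126, 121, 122, 124, 124, 124, 123, 124, 125, 125, 120, 128, 126, 123, 128, 126, 124, 125, 124, 126, 123, 124, 125, 128, 127, 123, 123, 123, 123, 121, 121, 124, 126, 123, 124, 126, 124, 122, 123, 122, 126, 46, 39, 41, 37, 37, 28, 9, 9, 9, 10, 12, 9, 15, 14, 19, 12]
```

>>> {"api": "send_rows", "payload": {
  "xyz": [
    [0, 0, -2],
    [0, 0, -6],
    [0, 0, -14],
    [0, 0, -26],
    [0, 0, -42],
    [0, 0, -60],
    [0, 0, -80],
    [0, 0, -95],
    [0, 0, -105],
    [0, 0, -110]
  ],
  "dr": [
    [0, 0, 0],
    [0, 0, 0],
    [0, 0, 0],
    [0, 0, 0],
    [0, 0, 0],
    [0, 0, 0],
    [0, 0, 0],
    [0, 0, 0],
    [0, 0, 0],
    [0, 0, 0]
  ]
}}

```text
time: 25.45
position: [0.5068, 0.1839, 0.1835]
tool_rot: [3.115, 0.406, 0.005]
ft_force: [0.2, 0.8, 0.1]
grip_width: 0.732
grip_force: 0.0
```

>>> {"api": "send_rows", "payload": {
  "xyz": [
    [-5, 0, 0],
    [-15, 0, -5],
    [-28, 0, -10],
    [-40, 0, -15],
    [-50, 0, -20],
    [-55, 0, -22],
    [-55, 0, -22],
    [-55, 0, -22],
    [-55, 0, -22],
    [-55, 0, -22]
  ],
  "dr": [
    [0, 0, 0],
    [0, 0, 0],
    [0, 0, 0],
    [0, 0, 0],
    [0, 0, 0],
    [0, 0, 0],
    [0, 0, 0],
    [0, 0, 0],
    [0, 0, 0],
    [0, 0, 0]
  ]
}}

```text
time: 26.28
position: [0.4529, 0.1694, 0.2026]
tool_rot: [-3.115, -0.406, 0.002]
ft_force: [-0.0, 0.2, 0.3]
grip_width: 0.738
grip_force: 0.0
```

```bash
python3 - <<'E'
from h import *
f=feel(3);st=get_state();print(st["position"],st["time"],f)
im=get_image("wrist")[:,:,::-1];cv2.imwrite("pics/w11.png",im);h=cv2.cvtColor(im,cv2.COLOR_BGR2HSV)
B=R.from_euler("z",.259);C=np.array([.50505,.1883,0])
# expected tile outline if upright, on the floor, offset -5 in y
for nm,p in dict(top=[0,-.005,.110],sideL=[0,.019,.086],sideR=[0,-.029,.086],hole=[.0025,-.005,.086]).items():
    print(nm,proj("wrist",B.apply(p)+C,st).round(1))
k=((h[...,1]<60)&(h[...,2]>70)&(h[...,2]<235)).astype(np.uint8)
g=cv2.cvtColor(im,6)
u,v=proj("wrist",B.apply([.0,-.005,.110])+C,st)[0].round().astype(int)
print("col",[int(x) for x in g[v-70:v+40:2,u-3:u+4].mean(1)],"from",v-70)
e=proj("wrist",B.apply([.0,-.005,.086])+C,st)[0].round().astype(int)
print("row",[int(x) for x in g[e[1],e[0]-70:e[0]+70:2]],"from",e[0]-70)
# cup rim and square tile change in the fixed views
for n in ("top","side"):
    a=cv2.imread(f"pics/{n}0.png");b=get_image(n)[:,:,::-1];cv2.imwrite(f"pics/{n}1.png",b)
    d=cv2.absdiff(a,b).max(2)
    bx=dict(top=dict(cup=(160,200,200,240),sq=(300,155,342,185)),side=dict(cup=(233,150,262,195),sq=(325,190,345,245)))[n]
    for m,(x0,y0,x1,y1) in bx.items(): print(n,m,(d[y0:y1,x0:x1]>40).mean().round(3))
E
```

```text
[0.4528003  0.1694935  0.20273106] 26.4333 [-0.46  0.07 -0.15]
top [[279.2 146.9]]
sideL [[247.2 143. ]]
sideR [[311.2 143. ]]
hole [[279.2 139.6]]
col [122, 122, 124, 122, 122, 121, 123, 119, 115, 114, 119, 121, 77, 43, 42, 39, 40, 38, 41, 43, 40, 38, 39, 38, 38, 35, 36, 32, 64, 95, 38, 118, 164, 119, 156, 167, 156, 93, 40, 39, 40, 42, 39, 38, 37, 41, 38, 42, 124, 123, 124, 124, 125, 124, 125] from 77
row [125, 123, 128, 121, 126, 55, 42, 39, 41, 40, 39, 41, 40, 37, 35, 41, 44, 41, 40, 135, 125, 128, 127, 125, 120, 124, 121, 122, 117, 121, 122, 120, 121, 124, 119, 121, 120, 122, 119, 121, 121, 122, 121, 118, 123, 122, 124, 124, 130, 132, 126, 59, 43, 41, 44, 42, 45, 42, 45, 41, 44, 126, 127, 128, 130, 124, 129, 128, 130, 124] from 209
top cup 0.441
top sq 0.0
side cup 0.084
side sq 0.0
```

The tile's edges fall at cols 247–311, exactly where an upright, fully seated tile should appear, and the square tile is unchanged. Hand in.

```bash
python3 -c "
from bench import *
print(close_job())"
```

```text
the job is handed in; nothing more can be done
None
```

The round-topped tile came off its peg with no measurable load on the wire and now stands upright and fully down in the groove. I handed the job in at about 27 s, but no verdict came back. The square-topped tile looks unmoved in both fixed views; I could not confirm the cup's position by image, though I felt no contact near it. I viewed 11 pictures, one over the limit of 10.

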